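# Third hand at the tray sealer: pull the fuse, then hold the new lid handle on for screwing

### The arm

A 6-joint arm with a two-finger parallel gripper is mounted at the origin on the work surface. World frame = base frame: x ahead of the robot, y to its left, z up, the work surface at z = 0. Lengths are in mm, angles in rad, forces in N, time in s.
With the tool pointing down it reaches from about 275 to 750 mm from the base axis. Payload 10.2 kg.
Tool frame: the origin (TCP) lies midway between the tips of the shut fingers; the grasp point (between the pads) lies 19 mm behind it; z points along the fingers, y is the line along which they close (so a half turn about z gives the same grasp; the last joint's range is limited). The gripper opens to 85 mm and grips with 20 to 120 N. Pads are 22 mm wide; open, the fingers measure 114 mm over their backs; the gripper's body (76 mm by 85 mm) begins 54 mm behind the grasp point. The pads swing forward as they close: fully open they stand 13 mm farther back than shut.
Start: joints at [1.011, 0.313, 1.498, -0, 1.331, -0.223], TCP at [173.509, 495.505, 205.894] pointing down, gripper open.
Joint ranges: [-2.94, 2.94], [-0.97, 2.17], [0.19, 2.56], [-1.23, 4.37], [0.02, 3.11], [-2.88, 2.88]. Speed limits (rad/s): [2.39, 2.39, 3.01, 3.14, 3.14, 3.14].

### API

Orientations are given as a unit quaternion [w, x, y, z].
In Python, from rig import ctrl gives the robot as it stands.
- The arm moves only by the tool arm_command, never from a script. Its argument "increments" is a list of rows, each an object with "dr": the turn, a rotation vector about the tool's x, y, z in units of pi/4 rad (1.0 is pi/4 rad), a list of three; "offset": the shift along the tool's x, y, z in units of 120 mm (1.0 is 120 mm), a list of three; "hand": the opening, from -1 (shut) to 1 (fully open). A call has 1 to 8 rows; each row shifts and turns the commanded pose from where the row before left it, along the tool's axes as they then stand; what a row does not reach is not made up. A row lasts 1/10 s, in which the tool goes at most 50 mm and 8.59 degrees, less where a joint would pass 70% of its speed; a pose out of reach is approached as far as the arm can. A call with a number of a shift or a turn outside -1 to 1 is refused whole. A call with a gripper value outside its range is refused whole. The fingers move at their own pace and stop on an object; "grip_force" is the grip in N (left out, the last holds). Time passes only in rows, so rows that do not move let the fingers close. It gives the time, the measured TCP pose, the force, the opening and the grip force at its end, in the units of the state.
- ctrl.sense(): the state, without advancing time (a new reading comes with each control period).
- ctrl.capture(name): name is "scene" or "top" or "wrist"; returns the picture (420x560x3 uint8, red, green, blue); there is no depth.
- ctrl.camera_info(name): a dict with "K" (3x3 intrinsics, pixels), "R" (3x3) and "t" (3): a world point X has camera coordinates R X + t. Camera axes: x right, y down, z forward; pixel columns grow to the right and rows downward; lengths in mm; the calibration is good to about 2 mm. The wrist camera is an equidistant fisheye: a pixel r from the principal point sees the ray r / f radians off the axis. A picture is of the moment at which its call begins: read the wrist's pose just before it. camera_info takes no time and is no camera call; for the wrist camera it gives the pose at the moment of the call.
- ctrl.finish_job(): hands the job in; it is judged then, once.
The state is a dict: "time_s": time; "joints": joint angles; "dq": joint speeds; "tau": joint torques, N m; "eef_pos": TCP position; "ee_rot": TCP orientation; "force": force on the tool from outside, world axes, zero at the start; "wrist_torque": the same for the moment, N m; "grip_width": opening from 0.0 (shut) to 1.0 (fully open); "grip_force": force on a finger pad.
Only numpy, scipy, OpenCV 4.12 (cv2) and the standard library are available. Lean on these libraries where they do the work, as an engineer would, in place of code of your own. Each camera call takes 0.05 s, during which the arm holds its last target. There are 200 camera calls.

### The job

The tray sealer's lid cover is off, so first make it dead: pull the fuse carrier straight up out of its base on the control box and set it down gently in the small steel parts tray. Then pick up the new bow handle (the one with both legs, not the broken one), put its two feet squarely and centred on the two sponge washers on the front of the lid, and push it on with a steady force of about 10 N. Finish while still gripping it and pushing like that, so that I can drive the screws from inside the lid; leave everything else where it lies.

Things in the scene. Friction and masses are not known exactly. Their poses are not given: they have to be found in the camera images.
- sealer: Steel tray sealer, fixed. Origin under its base's middle; x from its front to its back, y to the left of someone facing the front, z up. Base 380 x 370 x 100 high. On it the lid, an open pan 240 x 240, rim 175 high, front face at x -170, middle at y -60. Left of it (x -170 to 70, y 80 to 180) the grey control box, 136 high, with the fuse base. Film roll behind the lid, 270 high.
- fuse_seat (a point): Middle of the top of the fuse base (a black block 34 x 98 mm, 26 high, on the control box), 162 mm above the table: where the underside of the fuse carrier's body rests while it is plugged in. Axes as the sealer's. A sprung brass clip stands at either end of the base, in y, up to 29 mm above the seat.
- fuse_carrier: Black plug-in fuse carrier, 70 g. Origin in the middle of its body's underside (body 54 in y, 24 in x, 16 high). On it the grip rib, 12 thick in x, 40 long in y, 16 to 44 mm above the origin: pinch it across x. Two copper blades reach 18 mm down into the base. Sprung clips hold it: about 10 N upward frees it within 6 mm; after 18 mm the blades are clear.
- parts_tray: Small loose open steel tray, 150 (its x) x 120 (its y) x 24 mm high, walls and floor 4 mm. Origin under its middle. Where the fuse carrier goes.
- handle: The new bow handle, cast aluminium, about 150 g, lying flat. Origin in the middle of its bar's underside; bar 142 long in y, 14 thick in x, 16 high. Two legs, 14 wide, 16 high, stand out to +x at y = +64 and -64; the feet end 45 mm from the bar's centre line. Mounted, its x, y and z axes lie along the sealer's.
- foot_left (a point): Centre of the end face of the new handle's +y leg (8 mm above its underside): goes on washer_left.
- foot_right (a point): Centre of the end face of the new handle's -y leg: goes on washer_right.
- washer_left: Pale sponge washer on the lid's front, 24 mm across, 12 thick, round the left screw hole. Origin in the centre of its free outer face, 148 above the table, 64 left of the lid's middle; axes as the sealer's. It gives 1 mm for each 2.5 N pressed on it (at most 6 mm), so both together give 2 mm at 10 N.
- washer_right: The same washer round the right screw hole, 128 mm from the left one.
- old_handle: The broken old handle, like the new one but with one leg snapped off. To be left alone. Origin as for the new one.
- screwdriver: The colleague's screwdriver, 190 long, lying on the table. Leave alone.
- cup_stack: Stack of green food cups, about 64 mm wide, 45 high. Leave alone.
- meal_trays: Stack of black meal trays, 115 x 170 x 36 high. Leave alone.
- tape_roll: Roll of tape lying flat, 90 mm across, 24 high. Leave alone.
- lid_cover: The lid's cover, a steel sheet pan 240 x 240 x 12 high, lying on the table. Leave alone.
- screw_dish: Small steel dish with the screws, 72 mm across, 18 high. Leave alone.
Things that resemble listed ones, but are neither listed nor needed, are in the scene too. Leave any green or orange look-alike of the handle alone.

How it is judged (in metres and radians):
On the way, in this order (a step that is already met when the one before it is completed fails the run):
1. the fuse carrier is pulled up clear of its base, in the fingers (z of fuse_carrier in the frame of fuse_seat above 0.022 m and contact force between the fingers and fuse_carrier above 1 N), for 0.1 s.
2. the fuse carrier lies in the parts tray, let go and at rest (x of fuse_carrier in the frame of parts_tray between -0.07 and 0.07 m and y of fuse_carrier in the frame of parts_tray between -0.055 and 0.055 m and z of fuse_carrier in the frame of parts_tray below 0.045 m and contact force between fuse_carrier and parts_tray above 0.2 N and contact force between the fingers and fuse_carrier below 0.05 N and linear speed of fuse_carrier below 0.03 m/s), for 0.2 s.
3. the new handle is held with both feet on the washers, pressed with 6 to 16 N for a second (y of foot_left in the frame of washer_left between -0.004 and 0.004 m and z of foot_left in the frame of washer_left between -0.004 and 0.004 m and contact force between handle and washer_left above 2 N and y of foot_right in the frame of washer_right between -0.004 and 0.004 m and z of foot_right in the frame of washer_right between -0.004 and 0.004 m and contact force between handle and washer_right above 2 N and contact force between handle and sealer between 6 and 16 N and contact force between the fingers and handle above 3 N and linear speed of handle below 0.02 m/s), for 1 s.
At the end, for the whole second after the job is handed in: The fuse carrier rests untouched in the parts tray. The new handle is in the fingers, still, each foot within 4 mm of its washer's centre sideways and in height and pressing on it with over 2 N, the whole handle with 6 to 16 N, through the last second (all of step 2 and all of step 3); the arm keeps its last pose, push and grip.
It fails at once if the handle is rammed on with more than 40 N (contact force between handle and sealer above 40 N).
It fails at once if the fuse carrier is dropped or thrown (moves over 1 m/s out of the fingers, a fall of 5 cm) (linear speed of fuse_carrier above 1 m/s and contact force between the fingers and fuse_carrier below 0.05 N).
It fails at once if the old handle, screwdriver, cups, meal trays, tape, lid cover or screw dish is moved over 30 mm (distance of any of old_handle, screwdriver, cup_stack, meal_trays, tape_roll, lid_cover, screw_dish from where it was at the start of the episode above 0.03 m).
It also fails if it takes over 64 s, if anything falls off the work surface, if the arm or the gripper's body presses on something with over 40 N, if the wrist force passes 120 N, or if a joint passes its speed limit or range.

## Working session

There is one attempt and no reset: what is moved stays moved. The work goes in short steps, Python scripts to look and compute and a tool call to move; the robot and the scene stay as the last step left them, time stands still between calls to the robot, and variables do not carry over. Pictures are saved under pics/ and viewed, at most 10 in all, crops included, and the job is handed in when it is done.

Besides the shell and the picture viewer there is one more tool, called after "Emit:" as name(argument=value, ...), one argument or row to a line, values as JSON. arm_command: Moves the arm, as the interface text tells. Shifts and turns lie within -1 to 1; 1 stands for 120 mm of shift or pi/4 rad of turn. Its arguments: {"type":"object","properties":{"increments":{"type":"array"},"grip_force":{"type":"number"}},"required":["increments"]}

```bash
mkdir -p pics; ls
python3 - <<'E'
from rig import ctrl
import cv2,json
print(ctrl.sense())
for n in ("scene","top"):
    im=ctrl.capture(n); cv2.imwrite(f"pics/{n}0.png",cv2.cvtColor(im,cv2.COLOR_RGB2BGR))
    print(n,{k:v.round(3).tolist() if hasattr(v,'round') else v for k,v in ctrl.camera_info(n).items()})
E
```

```text
pics
{'time_s': 0.0, 'joints': array([ 1.01060896e+00,  3.13452674e-01,  1.49843527e+00,  6.68184614e-06,
        1.33099395e+00, -2.23404905e-01]), 'dq': array([ 1.76181335e-03,  8.33585505e-04, -5.33587069e-06, -1.85222174e-05,
        1.67234207e-03, -8.73665611e-04]), 'tau': array([-1.95848996e-03, -4.12260461e+01, -2.59742063e+01, -3.55708244e-04,
        4.13622693e-03,  5.98865981e-06]), 'eef_pos': array([173.34349807, 495.25404818, 205.33441099]), 'ee_rot': array([-2.49145173e-04,  1.67597303e-01,  9.85855328e-01, -5.94531538e-04]), 'force': array([-0.3357188 ,  0.52294753, -0.8014985 ]), 'wrist_torque': array([-0.0040894 ,  0.04550089, -0.01855167]), 'grip_force': 0.0, 'grip_width': 1.0023674254945474}
scene {'K': [[538.793, 0.0, 280.682], [0.0, 538.793, 216.404], [0.0, 0.0, 1.0]], 'R': [[-0.829, 0.559, 0.003], [0.482, 0.717, -0.504], [-0.283, -0.417, -0.864]], 't': [463.435, -162.895, 1649.606]}
top {'K': [[469.27, 0.0, 271.882], [0.0, 469.27, 203.761], [0.0, 0.0, 1.0]], 'R': [[0.006, -1.0, 0.003], [-0.981, -0.007, -0.192], [0.192, -0.001, -0.981]], 't': [-77.434, 528.84, 1521.825]}
```

View pics/top0.png

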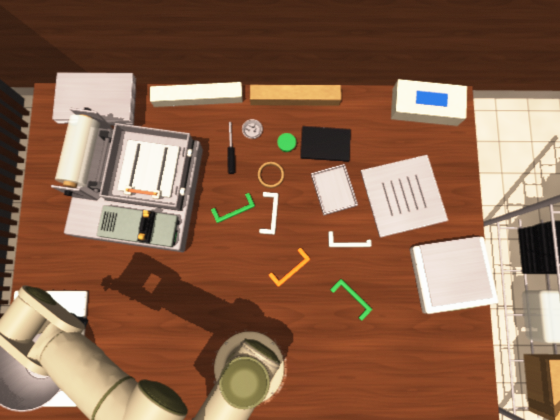

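View pics/scene0.png

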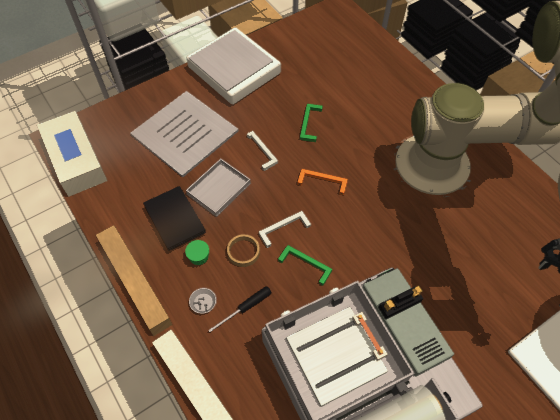

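```bash
cat > h.py <<'E'
import numpy as np, cv2
from rig import ctrl
def cap(n,f):
    ci=ctrl.camera_info(n); im=ctrl.capture(n)
    cv2.imwrite(f"pics/{f}.png",cv2.cvtColor(im,cv2.COLOR_RGB2BGR))
    np.savez(f"pics/{f}.npz",wrist=n=="wrist",**{k:np.array(ci[k]) for k in "KRt"})
    return im
def ray(f,uv):
    d=np.load(f"pics/{f}.npz"); K,R,t=d["K"],d["R"],d["t"]
    p=np.array([(uv[0]-K[0,2])/K[0,0],(uv[1]-K[1,2])/K[1,1]])
    if d["wrist"]:
        r=np.hypot(*p); v=np.array([*(p*np.sinc(r/np.pi)),np.cos(r)])
    else: v=np.array([*p,1])
    return -R.T@t, R.T@v
def back(f,uv,z):
    o,v=ray(f,uv); return (o+v*(z-o[2])/v[2])[:2].round(1)
def proj(f,X):
    d=np.load(f"pics/{f}.npz"); K,R,t=d["K"],d["R"],d["t"]
    c=np.atleast_2d(X)@R.T+t
    if d["wrist"]:
        rho=np.hypot(c[:,0],c[:,1]); th=np.arctan2(rho,c[:,2]); q=c[:,:2]/np.maximum(rho,1e-9)[:,None]*th[:,None]
    else: q=c[:,:2]/c[:,2:]
    return q*[K[0,0],K[1,1]]+K[:2,2]
E
python3 - <<'E'
from h import *
for n in("scene","top"): 
    ci=ctrl.camera_info(n); np.savez(f"pics/{n}0.npz",wrist=False,**{k:np.array(ci[k]) for k in "KRt"})
im=cv2.imread("pics/top0.png")
o=np.zeros((600,800,3),np.uint8)
o[:,:600]=cv2.resize(im[105:255,60:210],(600,600),interpolation=cv2.INTER_CUBIC)
o[:275,600:]=cv2.resize(im[185:240,250:290],(200,275),interpolation=cv2.INTER_CUBIC)
o[300:300+109,600:]=cv2.resize(im[226:256,322:377],(200,109),interpolation=cv2.INTER_CUBIC)
cv2.imwrite("pics/crop1.png",o)
print("w",ctrl.camera_info("wrist"))
E
```

```text
w {'K': array([[325.1922621 ,   0.        , 279.80575588],
       [  0.        , 325.1922621 , 209.22395285],
       [  0.        ,   0.        ,   1.        ]]), 'R': array([[ 3.30383680e-01,  9.43846659e-01, -3.28859629e-04],
       [ 8.95051278e-01, -3.13192748e-01,  3.17479942e-01],
       [ 2.99549386e-01, -1.05184538e-01, -9.48264930e-01]]), 't': array([-524.3361486 ,  -40.68607263,  380.04036779])}
```

View pics/crop1.png

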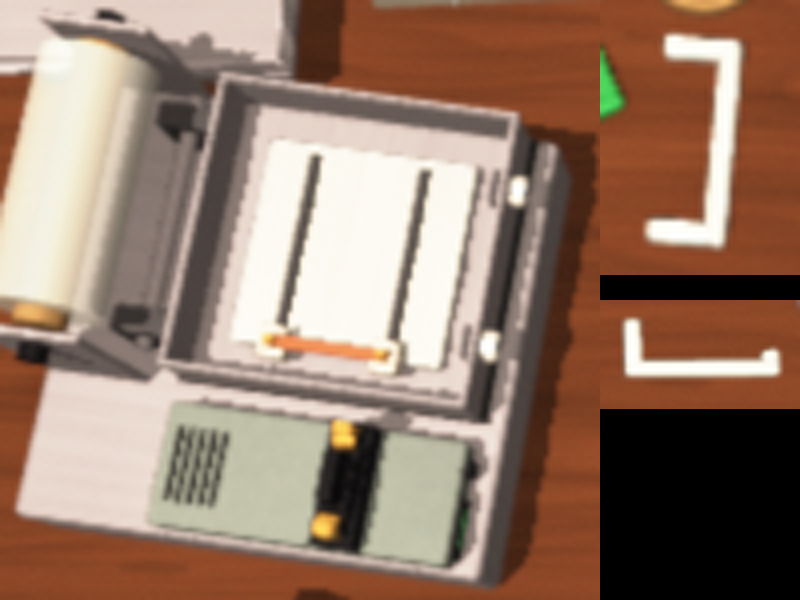

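Run:
```python
from h import *
from scipy.optimize import least_squares
c=lambda u,v:(60+u/4-.375,105+v/4-.375)
pts=[(c(520,110),(-170,-180,175)),(c(475,412),(-170,60,175)),(c(225,75),(70,-180,175)),(c(165,365),(70,60,175)),
(c(500,583),(-190,185,100)),(c(18,515),(190,185,100))]
def T(p,P): 
    P=np.asarray(P,float); s,q=np.sin(p[2]),np.cos(p[2])
    return np.c_[p[0]+q*P[:,0]-s*P[:,1],p[1]+s*P[:,0]+q*P[:,1],P[:,2]]
uv=np.array([a for a,_ in pts]);P=[b for _,b in pts]
f=lambda p:(proj("top0",T(p,P))-uv).ravel()
r=least_squares(f,[500,400,1.5],x_scale=[100,100,.1]); print(r.x,r.fun.round(1))
W=T(r.x,[(-182,4,148),(-182,-124,148),(-50,130,162)]);print(W)
print(proj("top0",W),proj("scene0",W))
for u,v in((345,487),(342,433),(325,527)): print(back("top0",c(u,v),190))
d=lambda u,v:(250+u/5-.4,185+v/5-.4)
print("handle",[back("top0",d(*p),16) for p in((142,40),(124,246),(66,46),(45,232))])
t=im=cv2.imread("pics/top0.png")
for p in((336,165),(315,176),(335,206),(354,198)): print(back("top0",p,20))
```

```text
[575.54776793 376.71294459   1.44974549] [ 0.9  0.5 -0.3 -1.4  0.3  0.1  0.5  0.6 -2.3 -0.7  1.   1.1]
[[549.59955137 196.52778966 148.        ]
 [676.66288439 181.07109522 148.        ]
 [440.46129907 342.77703542 162.        ]]
[[186.37843088 191.00410566]
 [192.8362692  152.40387315]
 [136.67495108 224.22958006]] [[330.12289099 286.95478998]
 [282.3245113  310.13833568]
 [406.52675608 308.97671997]]
[429.9 306.5]
[471.3 311.2]
[399.5 319.8]
handle [array([575.6, -94.8]), array([432.7, -83.1]), array([571. , -42.4]), array([441.9, -29.5])]
[ 674.4 -296.1]
[ 634.5 -222.6]
[ 529.2 -289.8]
[ 557.6 -355.5]
```

Crop: the two-legged white handle is at top-image (250–290, 190–235), with both legs full length. The white one at (350,241) has one leg snapped to a stub at (368,241), so it is the old handle. Next I hover the wrist camera over the fuse, washers and handle.

Emit:
arm_command(
  increments=[
    {"offset": [0,0,-0.4],"dr": [0,0,-0.09],"hand": 1},
    {"offset": [0,0,-0.4],"dr": [0,0,-0.09],"hand": 1},
    {"offset": [0,0,-0.4],"dr": [0,0,-0.095],"hand": 1},
    {"offset": [-0.27,-0.27,0],"dr": [0,0,0],"hand": 1},
    {"offset": [-0.27,-0.27,0],"dr": [0,0,0],"hand": 1},
    {"offset": [-0.27,-0.27,0],"dr": [0,0,0],"hand": 1},
    {"offset": [-0.27,-0.27,0],"dr": [0,0,0],"hand": 1},
    {"offset": [-0.27,-0.27,0],"dr": [0,0,0],"hand": 1},
  ],
)

```text
time_s: 0.9
eef_pos: [315.4, 313.6, 349.7]
ee_rot: [-0.0, 0.06, 0.998, -0.0]
force: [-0.2, 0.7, -0.3]
grip_width: 1.001
grip_force: 0.0
```

Emit:
arm_command(
  increments=[
    {"offset": [-0.27,-0.27,0],"dr": [0,0,0],"hand": 1},
    {"offset": [-0.27,-0.27,0],"dr": [0,0,0],"hand": 1},
    {"offset": [-0.27,-0.27,0],"dr": [0,0,0],"hand": 1},
    {"offset": [-0.27,-0.27,0],"dr": [0,0,0],"hand": 1},
    {"offset": [-0.27,-0.27,0],"dr": [0,0,0],"hand": 1},
    {"offset": [-0.27,-0.27,0],"dr": [0,0,0],"hand": 1},
    {"offset": [-0.27,-0.27,0],"dr": [0,0,0],"hand": 1},
    {"offset": [0,0,0],"dr": [0,0,0],"hand": 1},
  ],
)

```text
time_s: 1.7
eef_pos: [514.6, 58.8, 348.0]
ee_rot: [-0.001, 0.063, 0.998, -0.0]
force: [-0.9, 0.5, -0.7]
grip_width: 0.999
grip_force: 0.0
```

Run:
```python
from h import *
s=ctrl.sense(); print(s["eef_pos"],s["ee_rot"],s["dq"].max(),s["force"])
im=cap("wrist","w1"); cv2.imwrite("pics/w1b.png",cv2.resize(cv2.imread("pics/w1.png"),(800,600),interpolation=cv2.INTER_CUBIC))
```

```text
[514.5897741   58.80064951 348.029697  ] [-1.40190798e-03  6.28872495e-02  9.98019588e-01 -3.61812671e-04] 0.07717944706976511 [-0.9067225   0.49063441 -0.67236026]
```

View pics/w1b.png

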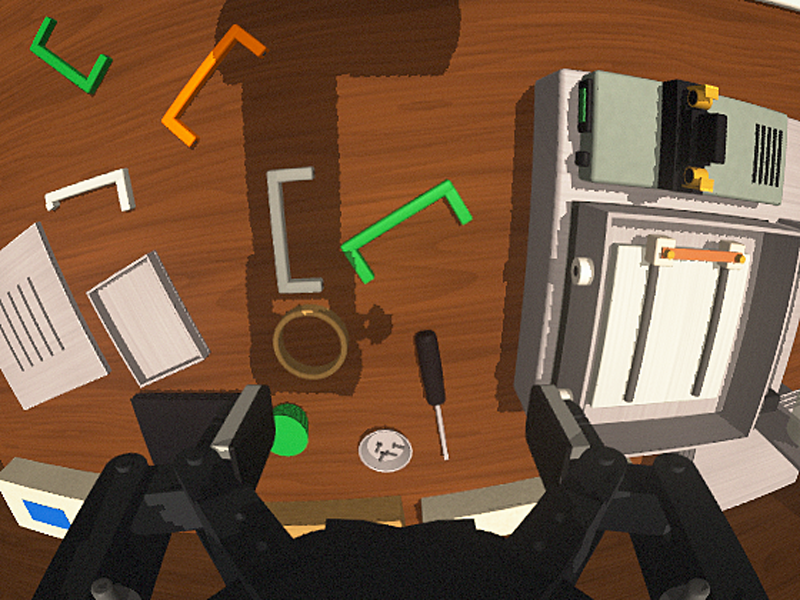

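Wrist view (800×600 scale): new handle at (295,230) with feet to the right at (312,173) and (320,286). Left washer is at (582,271), fuse carrier between the clips at (710,137), and parts tray at (150,318). Next I enlarge for exact corners.

Run:
```python
from h import *
im=cv2.imread("pics/w1.png"); o=np.zeros((600,800,3),np.uint8)
o[:,:513]=cv2.resize(im[40:280,355:560],(513,600),interpolation=cv2.INTER_CUBIC)
o[:500,520:795]=cv2.resize(im[110:210,180:235],(275,500),interpolation=cv2.INTER_CUBIC)
cv2.imwrite("pics/crop2.png",o)
```

```text
(no output)
```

View pics/crop2.png

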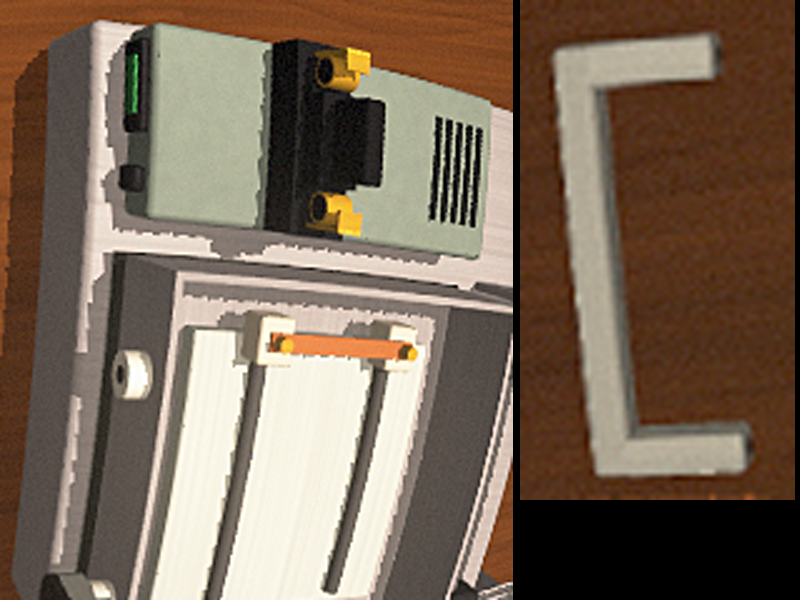

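```bash
cat >> h.py <<'E'
def T(p,P): 
    P=np.atleast_2d(np.asarray(P,float)); s,q=np.sin(p[2]),np.cos(p[2])
    return np.c_[p[0]+q*P[:,0]-s*P[:,1],p[1]+s*P[:,0]+q*P[:,1],P[:,2]]
E
python3 - <<'E'
from h import *
from scipy.optimize import least_squares
c=lambda u,v:(355+(u+.5)/2.5-.5,40+(v+.5)/2.5-.5)
pts=[(c(95,22),(-190,185,100)),(c(148,25),(-170,180,136)),(c(141,217),(-170,80,136)),(c(490,98),(70,180,136)),(c(480,258),(70,80,136)),(c(178,270),(-170,60,175)),(c(124,375),(-182,4,148))]
uv=np.array([a for a,_ in pts]);P=[b for _,b in pts]
f=lambda p:(proj("w1",T(p,P))-uv).ravel()
r=least_squares(f,[570,370,1.45],x_scale=[100,100,.1],loss="soft_l1"); print("sealer",r.x,f(r.x).reshape(-1,2).round(1).tolist())
print("washers",T(r.x,[(-182,4,148),(-182,-124,148)]).round(1))
fz=back("w1",c(371,142),206); print("rib",fz); s,q=np.sin(r.x[2]),np.cos(r.x[2]); d=fz-r.x[:2]; print("in sealer",q*d[0]+s*d[1],-s*d[0]+q*d[1])
W=T(r.x,[(-182,4,148),(-182,-124,148),(-170,60,175),(-170,-180,175)]); print(proj("w1",W).round(1).tolist(),"top",proj("top0",W).round(1).tolist())
d=lambda u,v:(180+(u-520+.5)/5-.5,110+(v+.5)/5-.5)
hp=[(d(555,50),(-7,71,16)),(d(718,35),(45,71,16)),(d(713,77),(45,57,16)),(d(596,85),(7,57,16)),(d(628,430),(7,-57,16)),(d(745,425),(45,-57,16)),(d(745,470),(45,-71,16)),(d(600,474),(-7,-71,16))]
uv2=np.array([a for a,_ in hp]);P2=[b for _,b in hp]
g=lambda p:(proj("w1",T(p,P2))-uv2).ravel()
r2=least_squares(g,[505,-88,1.48],x_scale=[100,100,.1]); print("handle",r2.x,g(r2.x).reshape(-1,2).round(1).tolist())
k=lambda U,V:((U+.5)/1.42857-.5,(V+.5)/1.42857-.5)
print("tray",[back("w1",k(*p),24) for p in((152,253),(208,353),(143,384),(88,292))])
E
```

```text
sealer [575.74930566 387.09395304   1.44565268] [[-2.0, -1.8], [1.5, -1.7], [2.2, 1.5], [0.8, -0.7], [0.6, 0.3], [-0.6, 0.9], [-1.1, 0.3]]
washers [[549.1 207.  148. ]
 [676.1 191.  148. ]]
rib [436.4 316.9]
in sealer -87.03821737068385 129.4981418757581
[[403.2, 190.0], [390.7, 280.8], [425.3, 148.6], [397.7, 324.1]] top [[183.0, 191.1], [189.7, 152.6], [174.6, 206.3], [187.5, 132.8]]
handle [503.19677402 -77.60769793   1.48369928] [[-0.5, -1.1], [-0.8, -0.9], [0.7, -0.3], [0.5, -0.1], [0.6, 0.9], [-0.1, 0.9], [0.6, 0.2], [-1.0, 0.6]]
tray [array([ 500.7, -238.7]), array([ 635.6, -196.8]), array([ 672.2, -312.3]), array([ 534.5, -356.8])]
```

Emit:
arm_command(
  increments=[
    {"offset": [0.153,0.342,0.067],"dr": [0,0,0],"hand": 1},
    {"offset": [0.153,0.342,0.067],"dr": [0,0,0],"hand": 1},
    {"offset": [0.153,0.342,0.067],"dr": [0,0,0],"hand": 1},
    {"offset": [0.153,0.342,0.067],"dr": [0,0,0],"hand": 1},
    {"offset": [0.153,0.342,0.067],"dr": [0,0,0],"hand": 1},
    {"offset": [0.153,0.342,0.067],"dr": [0,0,0],"hand": 1},
    {"offset": [0,0,0],"dr": [0,0,0],"hand": 1},
    {"offset": [0,0,0],"dr": [0,0,0],"hand": 1},
  ],
)

```text
time_s: 2.55
eef_pos: [431.7, 321.4, 301.6]
ee_rot: [-0.0, 0.059, 0.998, -0.0]
force: [0.6, -0.3, -0.1]
grip_width: 1.0
grip_force: 0.0
```

Run:
```python
from h import *
s=ctrl.sense(); print(s["eef_pos"],s["ee_rot"],s["force"])
cap("wrist","w2"); im=cv2.imread("pics/w2.png"); o=np.zeros((600,800,3),np.uint8)
print(proj("w2",[(436.4,316.9,206),(436.4,316.9,162),tuple(s["eef_pos"]),(549.1,207,148),(676.1,191,148)]).round(1))
cv2.imwrite("pics/w2b.png",cv2.resize(im,(800,600),interpolation=cv2.INTER_CUBIC))
```

```text
[431.74656214 321.42644723 301.62828174] [-1.54398533e-04  5.89215715e-02  9.98262593e-01 -1.43320169e-04] [ 0.64091438 -0.30841327 -0.05232025]
[[275.4 208.2]
 [276.  194.1]
 [280.3 252.3]
 [196.5 292.1]
 [208.1 366.3]]
```

View pics/w2b.png

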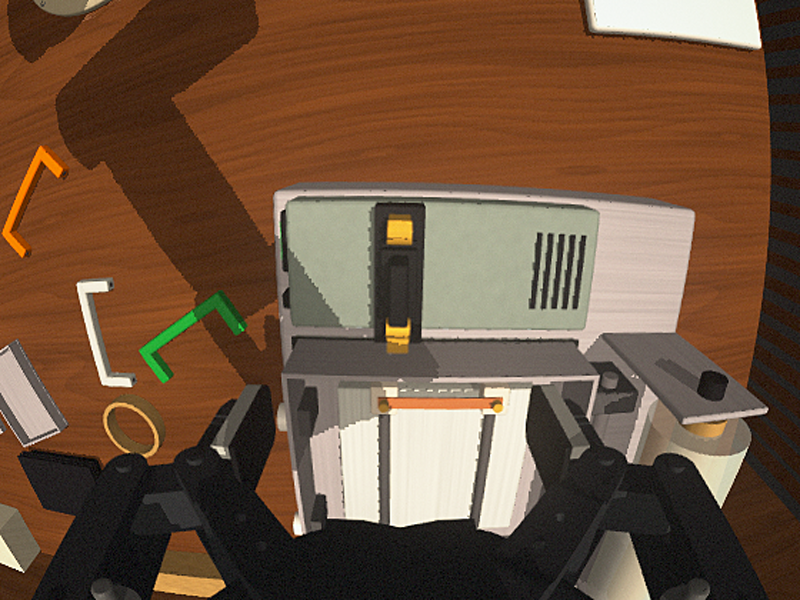

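Run:
```python
from h import *
im=cv2.imread("pics/w2.png"); o=np.zeros((600,800,3),np.uint8)
R=lambda a,w,h:cv2.resize(a,(w,h),interpolation=cv2.INTER_CUBIC)
o[:320,:520]=R(im[130:210,185:315],520,320)      # x4 : fuse+box front
o[:480,560:760]=R(im[260:380,185:235],200,480)    # x4 washers
o[330:600,:250]=R(im[190:280,50:100],150,270) if 0 else R(im[192:282,48:131],249,270)[:, :].repeat(1,0)[:, :250] if 0 else cv2.copyMakeBorder(R(im[192:282,48:131],249,270),0,0,0,1,0)
o[330:600,270:540]=R(im[130:220,360:450],270,270) # x3 box back
cv2.imwrite("pics/crop3.png",o)
```

```text
(no output)
```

View pics/crop3.png

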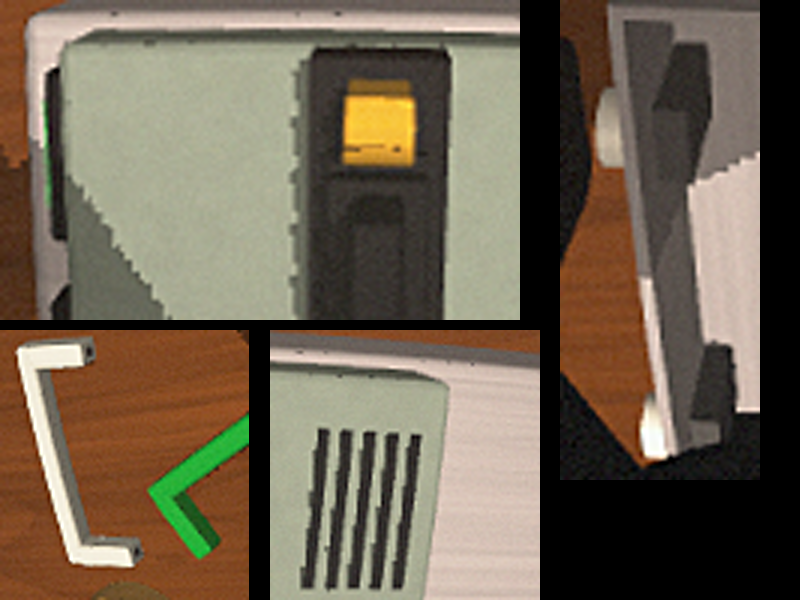

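Run:
```python
from h import *
from scipy.optimize import least_squares
c=lambda u,v:(355+(u+.5)/2.5-.5,40+(v+.5)/2.5-.5)
P1=[(c(95,22),(-190,185,100)),(c(148,25),(-170,180,136)),(c(141,217),(-170,80,136)),(c(490,98),(70,180,136)),(c(480,258),(70,80,136)),(c(178,270),(-170,60,175)),(c(124,375),(-182,4,148))]
k=lambda U,V:((U+.5)/1.42857-.5,(V+.5)/1.42857-.5)
P2=[((201.,140.2),(-170,180,136)),((419,147.3),(70,180,136)),(k(586,330),(70,80,136)),((197.8,261),(-170,60,175)),(k(598,377),(70,60,175))]
a=np.linspace(0,2*np.pi,73); circ=lambda y:np.c_[0*a-182,y+12*np.cos(a),148+12*np.sin(a)]
def f(p,full=False):
    o=[(proj("w1",T(p,[b for _,b in P1]))-[x for x,_ in P1]),(proj("w2",T(p,[b for _,b in P2]))-[x for x,_ in P2])]
    w=[]
    for y,u,v in((4,194.2,291.6),(-124,205.0,366.)):
        q=proj("w2",T(p,circ(y))); w.append((q[:,0].min()-u,q[:,1].min()/2+q[:,1].max()/2-v))
    o.append(np.array(w)); return o if full else np.concatenate(o).ravel()
r=least_squares(f,[575,387,1.445],x_scale=[100,100,.1],loss="soft_l1"); p=r.x; print("sealer",p)
for x in f(p,True): print(x.round(1).tolist())
print("washers",T(p,[(-182,4,148),(-182,-124,148)]).round(1))
s,q=np.sin(p[2]),np.cos(p[2])
def ins(w): d=w-p[:2]; return (q*d[0]+s*d[1]).round(1),(-s*d[0]+q*d[1]).round(1)
L=back("w2",(185+312.5/4-.5,130+52.5/4-.5),162);Rr=back("w2",(185+450.5/4-.5,130+55.5/4-.5),162)
print("base near corners in sealer",ins(L),ins(Rr))
e=[back("w2",(185+x/4,130+300/4.),206) for x in(352,405)]; print("rib edges",[ins(x) for x in e])
print("rib ends",[ins(back("w2",(279.5,v),206)) for v in(178.5,185.5,222.5)])
print("seat world",T(p,[(-85,130,162),(-87,130,162),(-90,130,162)]).round(1))
m=lambda u,v:(48+(u+.5)/3-.5,192+(v-330+.5)/3-.5)
hp=[(m(18,350),(-7,71,16)),(m(93,341),(45,71,16)),(m(88,364),(45,57,16)),(m(40,372),(7,57,16)),(m(82,543),(7,-57,16)),(m(136,540),(45,-57,16)),(m(134,566),(45,-71,16)),(m(74,562),(-7,-71,16))]
g=lambda x:(proj("w2",T(x,[b for _,b in hp]))-[u for u,_ in hp]).ravel()
r2=least_squares(g,[505,-88,1.48],x_scale=[100,100,.1]); print("handle",r2.x,g(r2.x).reshape(-1,2).round(1).tolist())
```

```text
sealer [576.64208039 386.58466206   1.43799831]
[[-1.3, -2.1], [2.2, -1.8], [2.4, 1.2], [1.2, 0.4], [0.5, 1.3], [-0.5, 0.5], [-1.4, -0.0]]
[[-2.9, 0.3], [2.0, -0.6], [0.1, 0.8], [-1.6, 0.3], [1.2, -1.7]]
[[-0.5, 0.1], [0.4, 0.0]]
washers [[548.6 206.7 148. ]
 [675.5 189.8 148. ]]
base near corners in sealer (np.float64(-100.9), np.float64(180.4)) (np.float64(-68.2), np.float64(180.2))
rib edges [(np.float64(-89.7), np.float64(132.6)), (np.float64(-78.5), np.float64(132.8))]
rib ends [(np.float64(-84.6), np.float64(155.8)), (np.float64(-84.5), np.float64(149.9)), (np.float64(-84.0), np.float64(116.8))]
seat world [[436.5 319.5 162. ]
 [436.3 317.6 162. ]
 [435.9 314.6 162. ]]
handle [503.07061969 -73.06866592   1.47767539] [[0.3, -1.8], [-2.4, -0.0], [0.8, 0.3], [0.3, -1.7], [0.7, 0.4], [-1.1, 2.3], [1.4, 0.5], [-0.3, 0.4]]
```

Emit:
arm_command(
  increments=[
    {"offset": [-0.04,-0.007,0.3],"dr": [0,0,0.016],"hand": 1},
    {"offset": [0,0,0.3],"dr": [0,0,0],"hand": 1},
    {"offset": [0,0,0.2],"dr": [0,0,0],"hand": 1},
    {"offset": [0,0,0],"dr": [0,0,0],"hand": 1},
    {"offset": [0,0,0],"dr": [0,0,0],"hand": 1},
  ],
)

```text
time_s: 3.1
eef_pos: [438.3, 318.5, 207.0]
ee_rot: [0.001, 0.067, 0.998, 0.0]
force: [0.5, -0.1, 0.4]
grip_width: 0.995
grip_force: 0.0
```

Emit:
arm_command(
  increments=[
    {"offset": [0.015,0.01,0.1],"dr": [0,0,0],"hand": 1},
    {"offset": [0,0,0.1],"dr": [0,0,0],"hand": 1},
    {"offset": [0,0,0],"dr": [0,0,0],"hand": 1},
    {"offset": [0,0,0],"dr": [0,0,0],"hand": 0},
    {"offset": [0,0,0],"dr": [0,0,0],"hand": 0},
  ],
)

```text
time_s: 3.6
eef_pos: [436.2, 320.5, 182.1]
ee_rot: [0.0, 0.067, 0.998, 0.0]
force: [-0.7, -0.3, 0.4]
grip_width: 0.693
grip_force: 0.0
```

Emit:
arm_command(
  increments=[
    {"offset": [0,0,0],"dr": [0,0,0],"hand": -1},
    {"offset": [0,0,0],"dr": [0,0,0],"hand": -1},
    {"offset": [0,0,0],"dr": [0,0,0],"hand": -1},
    {"offset": [0,0,0],"dr": [0,0,0],"hand": -1},
    {"offset": [0,0,0],"dr": [0,0,0],"hand": -1},
    {"offset": [0,0,0],"dr": [0,0,0],"hand": -1},
  ],
  grip_force=40,
)

```text
time_s: 4.2
eef_pos: [436.0, 320.4, 181.6]
ee_rot: [-0.0, 0.067, 0.998, -0.0]
force: [0.2, 0.4, 0.2]
grip_width: 0.001
grip_force: 0.0
```

The fingers shut on nothing, so I take a look.

Run:
```python
from h import *
s=ctrl.sense(); print(s["eef_pos"],s["grip_width"])
cap("wrist","w3"); cap("top","t3"); cap("scene","s3")
im=cv2.imread("pics/w3.png"); sc=cv2.imread("pics/s3.png")
R=lambda a,w,h:cv2.resize(a,(w,h),interpolation=cv2.INTER_CUBIC)
o=np.zeros((600,800,3),np.uint8)
o[:360,:480]=R(im[110:290,160:400],480,360)
o[:300,490:790]=R(sc[230:330,360:460],300,300)
cv2.imwrite("pics/c4.png",o)
print(proj("w3",[(436,320.4,181.6),(436.5,320,206)]),proj("s3",[(436,320.4,181.6),(436.5,320,206)]))
```

```text
[435.97185913 320.40954001 181.64301081] 0.0010777341354078053
[[280.2489147  252.23273163]
 [279.69828603 274.31358822]] [[403.35556121 297.21282712]
 [405.22590501 293.13950469]]
```

View pics/c4.png

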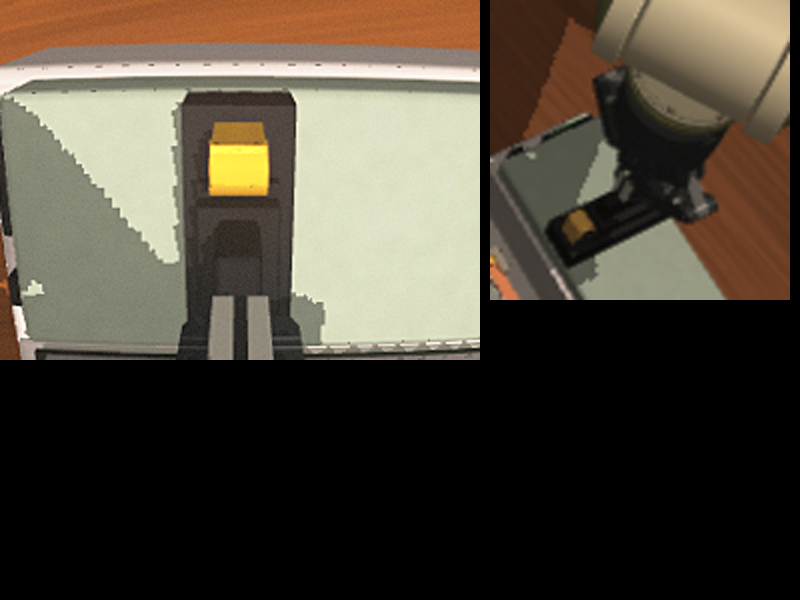

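Run:
```python
from h import *
def tri(a,b):
    (o1,v1),(o2,v2)=ray(*a),ray(*b); A=np.c_[v1,-v2]; s=np.linalg.lstsq(A,o2-o1,rcond=None)[0]; return ((o1+v1*s[0]+o2+v2*s[1])/2).round(1), np.linalg.norm(o1+v1*s[0]-o2-v2*s[1]).round(1)
c3=lambda u,v:(185+(u+.5)/4-.5,130+(v+.5)/4-.5)
c4=lambda u,v:(160+(u+.5)/2-.5,110+(v+.5)/2-.5)
for n,a,b in(("base near L",(312,52),(183,97)),("base near R",(450,55),(296,97)),("rib low edge",(375,195),(239,222)),("rib top edge",(378,222),(239,258)),("clip front low",(379,95),(238,142)),("clip low2",(379,164),(240,194)),("clip back top",(379,80),(238,124))):
    print(n,*tri(("w2",c3(*a)),("w3",c4(*b))))
```

```text
base near L [385.4 309.5 151.1] 0.8
base near R [391.  343.8 145.3] 0.8
rib low edge [415.9 322.2 184. ] 0.7
rib top edge [416.1 322.5 207.8] 0.0
clip front low [392.5 325.5 189.5] 0.1
clip low2 [410.3 323.5 176.8] 0.2
clip back top [391.9 325.5 170.3] 0.1
```

Triangulated rib end top is at (416, 322, 207), as expected. The pads appear just above it, so the real tips sit ~25 mm higher than I assumed. I open, go lower and check the opening and force.

Emit:
arm_command(
  increments=[
    {"offset": [0,0,0],"dr": [0,0,0],"hand": 1},
    {"offset": [0,0,0],"dr": [0,0,0],"hand": 1},
    {"offset": [0,0,0],"dr": [0,0,0],"hand": 1},
    {"offset": [0,0,0],"dr": [0,0,0],"hand": 1},
    {"offset": [0,0,0.06],"dr": [0,0,0],"hand": 0.2},
    {"offset": [0,0,0.06],"dr": [0,0,0],"hand": 0.2},
    {"offset": [0,0,0],"dr": [0,0,0],"hand": 0.2},
  ],
)

```text
time_s: 5.05
eef_pos: [435.4, 320.1, 165.8]
ee_rot: [-0.001, 0.067, 0.998, -0.001]
force: [-0.2, -0.1, 0.8]
grip_width: 0.599
grip_force: 0.0
```

Emit:
arm_command(
  increments=[
    {"offset": [0,0,0],"dr": [0,0,0],"hand": -1},
    {"offset": [0,0,0],"dr": [0,0,0],"hand": -1},
    {"offset": [0,0,0],"dr": [0,0,0],"hand": -1},
    {"offset": [0,0,0],"dr": [0,0,0],"hand": -1},
    {"offset": [0,0,0],"dr": [0,0,0],"hand": -1},
  ],
  grip_force=40,
)

```text
time_s: 5.55
eef_pos: [436.1, 320.5, 167.5]
ee_rot: [0.0, 0.067, 0.998, 0.0]
force: [-0.2, 0.6, 1.7]
grip_width: 0.13
grip_force: 41.8
```

Run:
```python
from h import *
s=ctrl.sense(); print(s["eef_pos"],s["grip_width"],s["grip_force"],s["force"])
for d in(0,24):
  x=np.array([-.991,.134]);y=np.array([.134,.991])
  w2=np.array([431.7,321.4])
  print(d,proj("w3",[(*(np.array([436,320.4])+11*x),181.6+d)]),proj("w2",[(*(w2+11*x-42.5*y),301.6+13+d)])*1.4286)
```

```text
[436.07747946 320.51796039 167.48796815] 0.1303913699715126 41.8411248922348 [-0.166708    0.64674838  1.74306676]
0 [[280.28096897 234.60085441]] [[286.82805499 346.23744261]]
24 [[280.39028366 253.62312064]] [[270.90135795 376.28472397]]
```

Width 0.13 means the rib is held, but shallowly. I re-grip 8 mm deeper.

Emit:
arm_command(
  increments=[
    {"offset": [0,0,0],"dr": [0,0,0],"hand": 0},
    {"offset": [0,0,0],"dr": [0,0,0],"hand": 0},
    {"offset": [0,0,0.035],"dr": [0,0,0],"hand": 0},
    {"offset": [0,0,0.035],"dr": [0,0,0],"hand": 0},
    {"offset": [0,0,0],"dr": [0,0,0],"hand": -1},
    {"offset": [0,0,0],"dr": [0,0,0],"hand": -1},
    {"offset": [0,0,0],"dr": [0,0,0],"hand": -1},
    {"offset": [0,0,0],"dr": [0,0,0],"hand": -1},
  ],
  grip_force=60,
)

```text
time_s: 6.35
eef_pos: [436.0, 320.4, 158.9]
ee_rot: [0.0, 0.067, 0.998, 0.0]
force: [-0.2, 0.2, -0.4]
grip_width: 0.126
grip_force: 60.2
```

Emit:
arm_command(
  increments=[
    {"offset": [0,0,0],"dr": [0,0,0],"hand": -1},
    {"offset": [0,0,0],"dr": [0,0,0],"hand": -1},
    {"offset": [0,0,-0.03],"dr": [0,0,0],"hand": -1},
    {"offset": [0,0,-0.03],"dr": [0,0,0],"hand": -1},
    {"offset": [0,0,-0.04],"dr": [0,0,0],"hand": -1},
    {"offset": [0,0,-0.06],"dr": [0,0,0],"hand": -1},
    {"offset": [0,0,-0.06],"dr": [0,0,0],"hand": -1},
    {"offset": [0,0,-0.08],"dr": [0,0,0],"hand": -1},
  ],
)

```text
time_s: 7.15
eef_pos: [436.0, 320.5, 195.8]
ee_rot: [0.0, 0.067, 0.998, 0.0]
force: [-0.6, 0.7, -1.0]
grip_width: 0.129
grip_force: 60.2
```

Run:
```python
from h import *
print([back("top0",p,24) for p in((345,165),(312,177),(323,213),(357,203),(334.5,189.5))])
k=lambda U,V:((U+.5)/1.42857-.5,(V+.5)/1.42857-.5)
C=np.array([back("w1",k(*p),24) for p in((152,253),(208,353),(143,384),(88,292))]);print(C.mean(0))
s=ctrl.sense(); R=None
from scipy.spatial.transform import Rotation as Ro
q=s["ee_rot"]; M=Ro.from_quat([q[1],q[2],q[3],q[0]]).as_matrix(); print(M.round(4))
print("tool delta/120 to tray",M.T@(np.array([586,-278,300])-s["eef_pos"])/120)
```

```text
[array([ 673.5, -326.7]), array([ 629.8, -211.8]), array([ 503.9, -247.9]), array([ 539.4, -364.6]), array([ 586.1, -288.6])]
[ 585.75 -276.15]
[[-9.911e-01  1.329e-01  4.000e-04]
 [ 1.329e-01  9.911e-01  2.000e-04]
 [-4.000e-04  2.000e-04 -1.000e+00]]
tool delta/120 to tray [-1.90201606 -4.77669545 -0.86860523]
```

Emit:
arm_command(
  increments=[
    {"offset": [0,0,-0.3],"dr": [0,0,0],"hand": -1},
    {"offset": [0,-0.1,-0.3],"dr": [0,0,0],"hand": -1},
    {"offset": [-0.1,-0.25,-0.18],"dr": [0,0,0],"hand": -1},
    {"offset": [-0.13,-0.33,0],"dr": [0,0,0],"hand": -1},
    {"offset": [-0.13,-0.33,0],"dr": [0,0,0],"hand": -1},
    {"offset": [-0.13,-0.33,0],"dr": [0,0,0],"hand": -1},
    {"offset": [-0.13,-0.33,0],"dr": [0,0,0],"hand": -1},
    {"offset": [-0.13,-0.33,0],"dr": [0,0,0],"hand": -1},
  ],
)

```text
time_s: 7.95
eef_pos: [493.4, 68.9, 289.5]
ee_rot: [0.001, 0.067, 0.998, 0.0]
force: [0.5, 0.9, -0.4]
grip_width: 0.125
grip_force: 60.1
```

Emit:
arm_command(
  increments=[
    {"offset": [-0.13,-0.33,0],"dr": [0,0,0],"hand": -1},
    {"offset": [-0.13,-0.33,0],"dr": [0,0,0],"hand": -1},
    {"offset": [-0.13,-0.33,0],"dr": [0,0,0],"hand": -1},
    {"offset": [-0.13,-0.33,0],"dr": [0,0,0],"hand": -1},
    {"offset": [-0.13,-0.33,0],"dr": [0,0,0],"hand": -1},
    {"offset": [-0.13,-0.33,0],"dr": [0,0,0],"hand": -1},
    {"offset": [-0.13,-0.33,0],"dr": [0,0,0],"hand": -1},
    {"offset": [-0.11,-0.17,0],"dr": [0,0,0],"hand": -1},
  ],
)

```text
time_s: 8.75
eef_pos: [574.8, -243.8, 288.9]
ee_rot: [0.0, 0.068, 0.998, -0.0]
force: [-0.3, -0.6, -1.1]
grip_width: 0.125
grip_force: 60.1
```

Emit:
arm_command(
  increments=[
    {"offset": [0,0,0],"dr": [0,0,0],"hand": -1},
    {"offset": [0,0,0.2],"dr": [0,0,0],"hand": -1},
    {"offset": [0,0,0.3],"dr": [0,0,0],"hand": -1},
    {"offset": [0,0,0.3],"dr": [0,0,0],"hand": -1},
    {"offset": [0,0,0.3],"dr": [0,0,0],"hand": -1},
    {"offset": [0,0,0.3],"dr": [0,0,0],"hand": -1},
    {"offset": [0,0,0],"dr": [0,0,0],"hand": -1},
    {"offset": [0,0,0],"dr": [0,0,0],"hand": -1},
  ],
)

```text
time_s: 9.55
eef_pos: [575.5, -240.4, 122.2]
ee_rot: [0.001, 0.066, 0.998, -0.0]
force: [-0.5, -0.6, -0.7]
grip_width: 0.125
grip_force: 60.1
```

Emit:
arm_command(
  increments=[
    {"offset": [-0.067,-0.166,0.0],"dr": [0,0,0],"hand": -1},
    {"offset": [-0.066,-0.166,0.1],"dr": [0,0,0],"hand": -1},
    {"offset": [0,0,0.25],"dr": [0,0,0],"hand": -1},
    {"offset": [0,0,0.25],"dr": [0,0,0],"hand": -1},
    {"offset": [0,0,0.1],"dr": [0,0,0],"hand": -1},
    {"offset": [0,0,0.05],"dr": [0,0,0],"hand": -1},
    {"offset": [0,0,0.03],"dr": [0,0,0],"hand": -1},
    {"offset": [0,0,0],"dr": [0,0,0],"hand": -1},
  ],
)

```text
time_s: 10.35
eef_pos: [586.2, -282.5, 28.2]
ee_rot: [0.001, 0.067, 0.998, -0.001]
force: [-1.1, 0.5, 0.0]
grip_width: 0.126
grip_force: 60.2
```

Emit:
arm_command(
  increments=[
    {"offset": [0,0,0.03],"dr": [0,0,0],"hand": -1},
    {"offset": [0,0,0.02],"dr": [0,0,0],"hand": -1},
    {"offset": [0,0,0],"dr": [0,0,0],"hand": -1},
  ],
)

```text
time_s: 10.65
eef_pos: [585.4, -282.2, 20.8]
ee_rot: [-0.0, 0.067, 0.998, 0.0]
force: [0.2, -0.2, -1.7]
grip_width: 0.122
grip_force: 60.2
```

Emit:
arm_command(
  increments=[
    {"offset": [0,0,0.015],"dr": [0,0,0],"hand": -1},
    {"offset": [0,0,0.015],"dr": [0,0,0],"hand": -1},
    {"offset": [0,0,0],"dr": [0,0,0],"hand": -1},
  ],
)

```text
time_s: 10.95
eef_pos: [585.8, -282.5, 18.7]
ee_rot: [0.0, 0.067, 0.998, -0.0]
force: [-2.6, 1.8, 9.4]
grip_width: 0.122
grip_force: 61.6
```

Touchdown at 9 N, so I release and lift.

Emit:
arm_command(
  increments=[
    {"offset": [0,0,-0.012],"dr": [0,0,0],"hand": -0.6},
    {"offset": [0,0,0],"dr": [0,0,0],"hand": -0.4},
    {"offset": [0,0,0],"dr": [0,0,0],"hand": 0.2},
    {"offset": [0,0,0],"dr": [0,0,0],"hand": 1},
    {"offset": [0,0,-0.05],"dr": [0,0,0],"hand": 1},
    {"offset": [0,0,-0.2],"dr": [0,0,0],"hand": 1},
    {"offset": [0,0,-0.35],"dr": [0,0,0],"hand": 1},
    {"offset": [0,0,-0.35],"dr": [0,0,0],"hand": 1},
  ],
)

```text
time_s: 11.75
eef_pos: [585.2, -282.1, 134.1]
ee_rot: [-0.0, 0.067, 0.998, 0.0]
force: [0.6, -0.2, 0.5]
grip_width: 0.998
grip_force: 0.0
```

Emit:
arm_command(
  increments=[
    {"offset": [0,0,-0.35],"dr": [0,0,0],"hand": 1},
    {"offset": [0.1,0.3,-0.25],"dr": [0,0,0],"hand": 1},
    {"offset": [0.1,0.3,-0.2],"dr": [0,0,0],"hand": 1},
    {"offset": [0.1,0.3,0],"dr": [0,0,0],"hand": 1},
    {"offset": [0.1,0.3,0],"dr": [0,0,0],"hand": 1},
    {"offset": [0.1,0.3,0],"dr": [0,0,0],"hand": 1},
    {"offset": [0,0,0],"dr": [0,0,0],"hand": 1},
    {"offset": [0,0,0],"dr": [0,0,0],"hand": 1},
  ],
)

```text
time_s: 12.55
eef_pos: [550.1, -95.6, 229.3]
ee_rot: [0.0, 0.066, 0.998, -0.0]
force: [0.1, 0.5, 0.2]
grip_width: 1.0
grip_force: 0.0
```

Run:
```python
from h import *
s=ctrl.sense(); print(s["eef_pos"],s["ee_rot"],s["force"])
cap("wrist","w4"); cap("top","t4")
im=cv2.imread("pics/w4.png");t=cv2.imread("pics/t4.png"); R=lambda a,w,h:cv2.resize(a,(w,h),interpolation=cv2.INTER_CUBIC)
o=np.zeros((600,800,3),np.uint8)
Xs=proj("w4",[(503.1,-75,16),(586,-282,20)]); print(Xs)
o[:420,:560]=im
a,b=[int(v) for v in Xs[0]]
o[420:600,0:300]=R(t[160:220,250:350],300,180)
a=max(35,min(a,525)); b=max(60,min(b,360))
c=im[b-60:b+60,a-35:a+35]; o[:411,560:800]=R(c,240,411)
print(a-35,b-60); cv2.imwrite("pics/c5.png",o)
```

```text
[550.06711705 -95.57181946 229.315586  ] [ 4.33976885e-04  6.60582189e-02  9.97815641e-01 -2.65734281e-04] [0.09108615 0.49871703 0.2348104 ]
[[292.16910249 131.9421121 ]
 [143.24729472 220.59138589]]
257 71
```

View pics/c5.png

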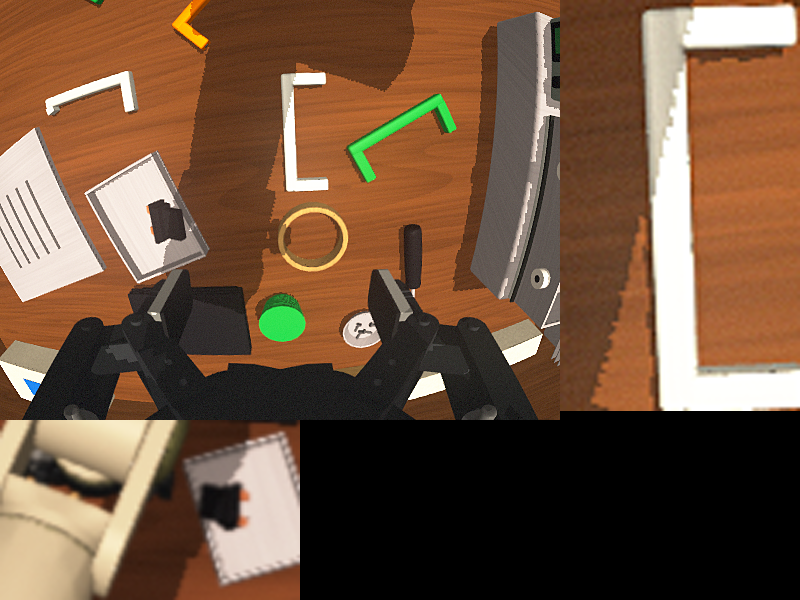

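The carrier lies on its side inside the tray at (165,222). The new handle is at (290,130) with feet right at (326,78) and (328,185), and the right washer's face is visible at (540,279). Next I fit the handle and cross-check the washers.

Run:
```python
from h import *
from scipy.optimize import least_squares
z=lambda u,v:(257+(u-560+.5)/3.4286-.5,71+(v+.5)/3.425-.5)
hp=[(z(643,10),(-7,71,16)),(z(797,6),(45,71,16)),(z(797,34),(45,57,16)),(z(686,47),(7,57,16)),(z(697,368),(7,-57,16)),((328,179.5),(45,-57,16)),((328,190),(45,-71,16)),((287,191.5),(-7,-71,16))]
g=lambda x:(proj("w4",T(x,[b for _,b in hp]))-[u for u,_ in hp]).ravel()
r2=least_squares(g,[505,-80,1.48],x_scale=[100,100,.1],loss="soft_l1"); print("handle",r2.x,g(r2.x).reshape(-1,2).round(1).tolist())
for p in([576.6421,386.5847,1.4380],[575.75,387.09,1.44565]): print("washer px",proj("w4",T(p,[(-182,4,148),(-182,-124,148)])).round(1).tolist())
o,v=ray("w4",(540,279)); print("w R at z148",back("w4",(540,279),148))
# refine washer face centre by blob in w4
im=cv2.imread("pics/w4.png"); c=cv2.resize(im[262:298,522:560],None,fx=1,fy=1); m=(c.min(2)>150).astype(np.uint8)
n,l,st,ce=cv2.connectedComponentsWithStats(m); print([(st[i].tolist(),(ce[i]+[522,262]).round(1).tolist()) for i in range(1,n) if st[i][4]>15])
from scipy.spatial.transform import Rotation as Ro
s=ctrl.sense();q=s["ee_rot"]; M=Ro.from_quat([q[1],q[2],q[3],q[0]]).as_matrix()
print("tool yaw",np.arctan2(M[1,1],M[0,1]))
```

```text
handle [503.88081509 -78.47884546   1.4839696 ] [[-0.3, -0.7], [-0.0, -0.7], [0.4, 3.0], [-0.1, -0.1], [0.3, 1.9], [0.2, -0.7], [0.3, -0.1], [-1.2, 0.1]]
washer px [[563.9, 170.9], [537.0, 278.6]]
washer px [[564.1, 171.3], [537.7, 278.9]]
w R at z148 [677.4 195.6]
[([18, 7, 11, 20, 112], [545.3, 278.6]), ([32, 21, 6, 15, 34], [557.1, 290.4])]
tool yaw 1.4365656310802473
```

Emit:
arm_command(
  increments=[
    {"offset": [0.202,0.047,0.1],"dr": [0,0,0],"hand": 0},
    {"offset": [0.202,0.046,0.25],"dr": [0,0,0],"hand": 0},
    {"offset": [0,0,0.33],"dr": [0,0,-0.03],"hand": 0},
    {"offset": [0,0,0.33],"dr": [0,0,-0.029],"hand": 0},
    {"offset": [0,0,0.33],"dr": [0,0,0],"hand": 0},
    {"offset": [0,0,0.3],"dr": [0,0,0],"hand": 0},
    {"offset": [0,0,0],"dr": [0,0,0],"hand": 0},
    {"offset": [0,0,0],"dr": [0,0,0],"hand": 0},
  ],
)

```text
time_s: 13.45
eef_pos: [503.9, -79.2, 32.6]
ee_rot: [0.0, 0.044, 0.999, -0.0]
force: [0.5, 0.3, 0.4]
grip_width: 0.5
grip_force: 0.0
```

Emit:
arm_command(
  increments=[
    {"offset": [0,0,0.15],"dr": [0,0,0],"hand": 0},
    {"offset": [0,0,0.1],"dr": [0,0,0],"hand": 0},
    {"offset": [0,0,0.07],"dr": [0,0,0],"hand": 0},
    {"offset": [0,0,0.05],"dr": [0,0,0],"hand": 0},
    {"offset": [0,0,0.03],"dr": [0,0,0],"hand": 0},
    {"offset": [0,0,0],"dr": [0,0,0],"hand": 0},
  ],
)

```text
time_s: 14.05
eef_pos: [503.4, -78.4, -16.2]
ee_rot: [-0.0, 0.043, 0.999, 0.0]
force: [-0.4, 0.5, -0.3]
grip_width: 0.499
grip_force: 0.0
```

Emit:
arm_command(
  increments=[
    {"offset": [0,0,0],"dr": [0,0,0],"hand": -0.2},
    {"offset": [0,0,0.03],"dr": [0,0,0],"hand": -0.4},
    {"offset": [0,0,0],"dr": [0,0,0],"hand": -0.4},
  ],
)

```text
time_s: 14.35
eef_pos: [503.3, -78.3, -19.9]
ee_rot: [-0.0, 0.044, 0.999, 0.0]
force: [-0.1, -0.4, 0.1]
grip_width: 0.301
grip_force: 0.0
```

Emit:
arm_command(
  increments=[
    {"offset": [0,0,0],"dr": [0,0,0],"hand": -1},
    {"offset": [0,0,0],"dr": [0,0,0],"hand": -1},
    {"offset": [0,0,0],"dr": [0,0,0],"hand": -1},
    {"offset": [0,0,0],"dr": [0,0,0],"hand": -1},
  ],
  grip_force=60,
)

```text
time_s: 14.75
eef_pos: [503.5, -78.4, -19.5]
ee_rot: [0.0, 0.043, 0.999, -0.0]
force: [-2.4, 1.0, 4.3]
grip_width: 0.147
grip_force: 59.9
```

Emit:
arm_command(
  increments=[
    {"offset": [0,0,-0.1],"dr": [0,0,0],"hand": -1},
    {"offset": [0,0,-0.3],"dr": [0,0,0],"hand": -1},
    {"offset": [0,0,-0.35],"dr": [0,0,0.027],"hand": -1},
    {"offset": [0,0,-0.3],"dr": [0,0,0.027],"hand": -1},
    {"offset": [0,0,-0.117],"dr": [0,0,0],"hand": -1},
    {"offset": [0,0,0],"dr": [0,0,0],"hand": -1},
  ],
  grip_force=80,
)

```text
time_s: 15.35
eef_pos: [504.3, -78.7, 122.8]
ee_rot: [0.002, 0.065, 0.998, -0.001]
force: [0.1, -0.1, -1.6]
grip_width: 0.13
grip_force: 79.5
```

Emit:
arm_command(
  increments=[
    {"offset": [-0.1,0.28,0],"dr": [0,0,0],"hand": -1},
    {"offset": [-0.1,0.28,0],"dr": [0,0,0],"hand": -1},
    {"offset": [-0.1,0.28,0],"dr": [0,0,0],"hand": -1},
    {"offset": [-0.1,0.28,0],"dr": [0,0,0],"hand": -1},
    {"offset": [-0.1,0.28,0],"dr": [0,0,0],"hand": -1},
    {"offset": [-0.1,0.28,0],"dr": [0,0,0],"hand": -1},
    {"offset": [0,0,0],"dr": [0,0,0],"hand": -1},
    {"offset": [0,0,0],"dr": [0,0,0],"hand": -1},
  ],
)

```text
time_s: 16.15
eef_pos: [600.1, 112.5, 118.8]
ee_rot: [-0.001, 0.064, 0.998, -0.0]
force: [0.3, 0.3, -1.6]
grip_width: 0.134
grip_force: 79.4
```

Run:
```python
from h import *
s=ctrl.sense(); print(s["eef_pos"],s["ee_rot"],s["force"],s["wrist_torque"],s["grip_width"])
cap("wrist","w5"); cap("top","t5"); cap("scene","s5")
im=cv2.imread("pics/w5.png"); R=lambda a,w,h:cv2.resize(a,(w,h),interpolation=cv2.INTER_CUBIC)
for p in([576.6421,386.5847,1.4380],[575.75,387.09,1.44565]): print("washer px",proj("w5",T(p,[(-182,4,148),(-182,-124,148)])).round(1).tolist())
c=s["eef_pos"]; h=T([c[0],c[1],1.44],[(45,64,148),(45,-64,148),(-7,71,156),(45,71,156),(45,57,156),(7,57,156)]); print("feet px",proj("w5",h).round(1).tolist())
print("t5",proj("t5",h).round(1).tolist(), proj("s5",h).round(1).tolist())
```

```text
[600.0754657  112.51758605 118.76028482] [-1.37508017e-03  6.40886444e-02  9.97943236e-01 -2.28389092e-04] [ 0.30767618  0.26442296 -1.64665252] [-0.05239808  0.01715017  0.03032265] 0.13402277719561642
washer px [[461.8, 154.8], [416.7, 360.2]]
washer px [[462.3, 155.7], [418.4, 360.4]]
feet px [[382.6, 148.7], [354.4, 365.8], [263.4, 131.6], [389.3, 134.8], [387.1, 167.6], [298.0, 165.9]]
t5 [[196.1, 193.3], [202.8, 154.6], [211.7, 197.1], [195.4, 194.9], [196.1, 190.6], [208.0, 192.2]] [[324.8, 275.5], [277.2, 297.7], [317.3, 255.5], [327.6, 272.9], [322.5, 275.3], [315.0, 262.4]]
```

Run:
```python
from h import *
im=cv2.imread("pics/w5.png");t=cv2.imread("pics/t5.png");s=cv2.imread("pics/s5.png"); R=lambda a,w,h:cv2.resize(a,(w,h),interpolation=cv2.INTER_CUBIC)
o=np.zeros((600,800,3),np.uint8)
o[:300,:580]=R(im[115:190,345:490],580,300); o[300:600,:580]=R(im[320:395,325:470],580,300)
o[:300,590:790]=R(t[145:205,183:223],200,300); o[310:544,590:798]=R(s[240:330,262:342],208,234)
cv2.imwrite("pics/c6.png",o)
```

```text
(no output)
```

View pics/c6.png

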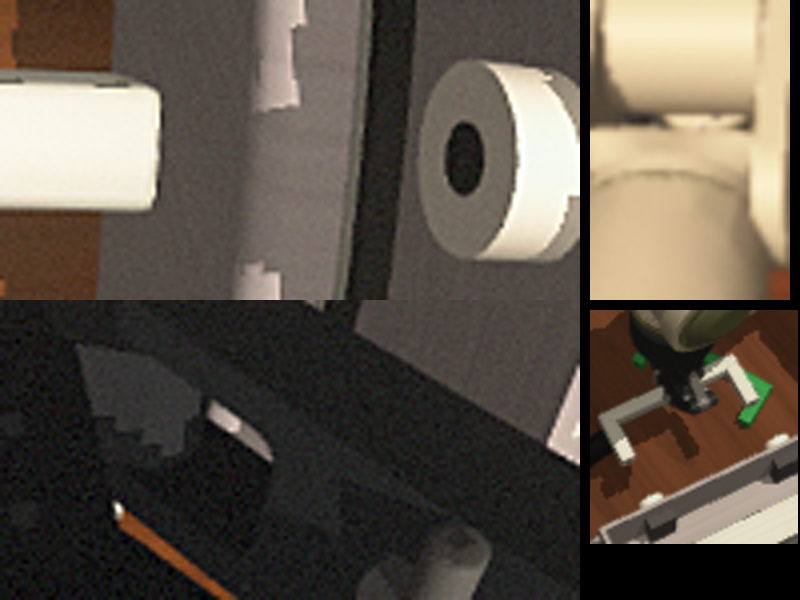

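The left foot (end at (158,148) in the crop) is level with the left washer (face centre (466,159)), and the washer lands where predicted. The right side is hidden by the gripper. I use the straight lid/base edge for yaw.

Run:
```python
from h import *
g=cv2.cvtColor(cv2.imread("pics/w5.png"),cv2.COLOR_BGR2GRAY).astype(float); g=cv2.GaussianBlur(g,(3,3),0)
# right edge of dark strip row by row (dark -> lid face)
pts=[]
for v in range(112,326,4):
    u0=int(np.interp(v,[115,190,322],[444,437,409])); row=g[v,u0-4:u0+14]; d=np.diff(row)
    i=d.argmax()
    if d[i]>4: pts.append((u0-4+i+.5,v))
pts=np.array(pts); print(len(pts),pts[::6].tolist())
for z in(100,104,110):
    w=np.array([back("w5",p,z) for p in pts]); A=np.c_[w[:,0],np.ones(len(w))]
    for _ in range(3):
        c=np.linalg.lstsq(A,w[:,1],rcond=None)[0]; e=abs(A@c-w[:,1]); k=e<max(2.0*np.median(e),.5); A,w=A[k],w[k]
    print(z,"yaw",np.arctan(c[0])+np.pi/2,"resid",e.max().round(2),len(w), w[0],w[-1])
s=ctrl.sense(); print(s["eef_pos"],s["ee_rot"])
```

```text
54 [[448.5, 112.0], [447.5, 136.0], [444.5, 160.0], [442.5, 184.0], [438.5, 208.0], [434.5, 232.0], [429.5, 256.0], [424.5, 280.0], [419.5, 304.0]]
100 yaw 1.4362696700250082 resid 0.48 49 [533.4 226.4] [686.4 205.3]
104 yaw 1.435978654448338 resid 0.47 48 [533.1 224.2] [682.8 203.6]
110 yaw 1.4360586610444395 resid 0.49 49 [532.7 220.8] [677.5 200.9]
[600.32986261 111.30429307 119.84987242] [-6.08119888e-04  6.52270791e-02  9.97870255e-01 -1.09790325e-04]
```

Run:
```python
from h import *
p=[576.6421,386.5847,1.4370]; s_,q_=np.sin(p[2]),np.cos(p[2])
ins=lambda w:(q_*(w[0]-p[0])+s_*(w[1]-p[1]),-s_*(w[0]-p[0])+q_*(w[1]-p[1]))
for z in(155,156):
    for c in((100,84),(100,211.5),(160,88),(157,210)): print(z,c,np.round(ins(back("w5",(345+(c[0]+.5)/4-.5,115+(c[1]+.5)/4-.5),z)),1))
print("washer face @148",np.round(ins(back("w5",(345+466.5/4-.5,115+159.5/4-.5),148)),1), "TCP",np.round(ins(ctrl.sense()["eef_pos"]),1))
```

```text
155 (100, 84) [-232.1   10.5]
155 (100, 211.5) [-231.1   -3. ]
155 (160, 88) [-225.4   10.4]
155 (157, 210) [-224.8   -2.7]
156 (100, 84) [-232.3   10.6]
156 (100, 211.5) [-231.5   -2.9]
156 (160, 88) [-225.7   10.4]
156 (157, 210) [-225.2   -2.5]
washer face @148 [-182.4    3.9] TCP [-269.7  -60.2]
```

Emit:
arm_command(
  increments=[
    {"offset": [0,0.05,-0.005],"dr": [0,0,0.005],"hand": -1},
    {"offset": [0,0.08,0],"dr": [0,0,0],"hand": -1},
    {"offset": [0,0.08,0],"dr": [0,0,0],"hand": -1},
    {"offset": [0,0.06,0],"dr": [0,0,0],"hand": -1},
    {"offset": [0,0.03,0],"dr": [0,0,0],"hand": -1},
    {"offset": [0,0,0],"dr": [0,0,0],"hand": -1},
    {"offset": [0,0,0],"dr": [0,0,0],"hand": -1},
  ],
)

```text
time_s: 17.0
eef_pos: [605.6, 147.9, 120.9]
ee_rot: [-0.0, 0.067, 0.998, -0.0]
force: [0.7, -0.2, -0.9]
grip_width: 0.131
grip_force: 79.4
```

Emit:
arm_command(
  increments=[
    {"offset": [0,0.02,0],"dr": [0,0,0],"hand": -1},
    {"offset": [0,0.015,0],"dr": [0,0,0],"hand": -1},
    {"offset": [0,0,0],"dr": [0,0,0],"hand": -1},
    {"offset": [0,0,0],"dr": [0,0,0],"hand": -1},
  ],
)

```text
time_s: 17.4
eef_pos: [606.2, 152.0, 120.9]
ee_rot: [0.0, 0.067, 0.998, -0.0]
force: [-0.2, -0.1, -0.9]
grip_width: 0.13
grip_force: 79.4
```

Emit:
arm_command(
  increments=[
    {"offset": [0,0.01,0],"dr": [0,0,0],"hand": -1},
    {"offset": [0,0.01,0],"dr": [0,0,0],"hand": -1},
    {"offset": [0,0,0],"dr": [0,0,0],"hand": -1},
    {"offset": [0,0,0],"dr": [0,0,0],"hand": -1},
  ],
)

```text
time_s: 17.8
eef_pos: [606.4, 154.0, 120.9]
ee_rot: [-0.0, 0.067, 0.998, -0.0]
force: [-1.2, -3.6, -1.9]
grip_width: 0.132
grip_force: 79.5
```

Run:
```python
from h import *
s=ctrl.sense(); print(s["eef_pos"],s["force"],s["wrist_torque"])
```

```text
[606.43115806 154.02697976 120.9392441 ] [-1.18444196 -3.62665669 -1.91488605] [-0.59769742  0.21905027 -0.00524461]
```

Emit:
arm_command(
  increments=[
    {"offset": [0,0.006,0],"dr": [0,0,0],"hand": -1},
    {"offset": [0,0.005,0],"dr": [0,0,0],"hand": -1},
    {"offset": [0,0,0],"dr": [0,0,0],"hand": -1},
    {"offset": [0,0,0],"dr": [0,0,0],"hand": -1},
    {"offset": [0,0,0],"dr": [0,0,0],"hand": -1},
    {"offset": [0,0,0],"dr": [0,0,0],"hand": -1},
  ],
)

```text
time_s: 18.4
eef_pos: [606.5, 154.8, 120.9]
ee_rot: [-0.0, 0.067, 0.998, -0.001]
force: [-1.9, -7.8, 0.6]
grip_width: 0.132
grip_force: 79.6
```

Run:
```python
from h import *
s=ctrl.sense(); print(s["eef_pos"],s["force"],s["wrist_torque"])
```

```text
[606.53071604 154.78967843 120.89721811] [-1.91205328 -7.81599305  0.60805155] [-1.23912686  0.36779889  0.0167649 ]
```

Emit:
arm_command(
  increments=[
    {"offset": [0,0.005,0],"dr": [0,0,0],"hand": -1},
    {"offset": [0,0,0],"dr": [0,0,0],"hand": -1},
    {"offset": [0,0,0],"dr": [0,0,0],"hand": -1},
    {"offset": [0,0,0],"dr": [0,0,0],"hand": -1},
    {"offset": [0,0,0],"dr": [0,0,0],"hand": -1},
    {"offset": [0,0,0],"dr": [0,0,0],"hand": -1},
    {"offset": [0,0,0],"dr": [0,0,0],"hand": -1},
    {"offset": [0,0,0],"dr": [0,0,0],"hand": -1},
  ],
)

```text
time_s: 19.2
eef_pos: [606.6, 155.1, 120.9]
ee_rot: [-0.0, 0.067, 0.998, -0.001]
force: [-1.8, -9.6, -0.5]
grip_width: 0.132
grip_force: 79.6
```

Run:
```python
from h import *
s=ctrl.sense(); print(s["eef_pos"],s["force"],s["wrist_torque"],abs(s["dq"]).max())
cap("wrist","w6")
p=[576.6421,386.5847,1.4370]; s_,q_=np.sin(p[2]),np.cos(p[2])
ins=lambda w:np.round((q_*(w[0]-p[0])+s_*(w[1]-p[1]),-s_*(w[0]-p[0])+q_*(w[1]-p[1])),1)
g=cv2.cvtColor(cv2.imread("pics/w6.png"),cv2.COLOR_BGR2GRAY).astype(float)
# left leg's top-face edges across the leg, at sealer x -200; washer rim top (z160) for sanity
for x in(-205,-198,-192):
    l=proj("w6",T(p,[(x,y,156) for y in np.arange(25,-17,-.5)])); v=cv2.remap(g.astype(np.float32),l[:,:1].astype(np.float32),l[:,1:].astype(np.float32),1).ravel()
    d=np.diff(cv2.GaussianBlur(v.reshape(-1,1),(1,5),0).ravel()); print(x,"edges y",25-.5*(d.argmax()+.5),25-.5*(d.argmin()+.5))
for x in(-178,-175):
    l=proj("w6",T(p,[(x,y,158) for y in np.arange(25,-17,-.5)])); v=cv2.remap(g.astype(np.float32),l[:,:1].astype(np.float32),l[:,1:].astype(np.float32),1).ravel()
    d=np.diff(cv2.GaussianBlur(v.reshape(-1,1),(1,5),0).ravel()); print("washer",x,25-.5*(d.argmax()+.5),25-.5*(d.argmin()+.5))
```

```text
[606.59298242 155.07883083 120.91158158] [-1.84487119 -9.5639278  -0.48257567] [-1.44061525  0.47065041  0.01707372] 0.0018843371230984856
-205 edges y 9.25 -3.75
-198 edges y 9.25 -3.75
-192 edges y 9.25 -3.75
washer -178 16.25 -5.75
washer -175 12.25 -3.75
```

Emit:
arm_command(
  increments=[
    {"offset": [0,0,0],"dr": [0,0,0],"hand": -1},
    {"offset": [0,0,0],"dr": [0,0,0],"hand": -1},
    {"offset": [0,0,0],"dr": [0,0,0],"hand": -1},
    {"offset": [0,0,0],"dr": [0,0,0],"hand": -1},
    {"offset": [0,0,0],"dr": [0,0,0],"hand": -1},
    {"offset": [0,0,0],"dr": [0,0,0],"hand": -1},
    {"offset": [0,0,0],"dr": [0,0,0],"hand": -1},
    {"offset": [0,0,0],"dr": [0,0,0],"hand": -1},
  ],
)

```text
time_s: 20.05
eef_pos: [606.6, 155.1, 120.9]
ee_rot: [-0.0, 0.067, 0.998, -0.001]
force: [-4.0, -9.2, -0.8]
grip_width: 0.137
grip_force: 79.6
```

```bash
python3 -c "
from rig import ctrl
s=ctrl.sense(); print(s['force'],s['wrist_torque'],s['eef_pos'])
print(ctrl.finish_job())"
```

```text
[-3.96543985 -9.19158039 -0.76335877] [-1.49089808  0.40000227 -0.01181341] [606.57065034 155.08831203 120.89831586]
the job is handed in; nothing more can be done
None
```

Handed in at about 20 s: the fuse carrier lies in the parts tray, and the new handle is still gripped with its feet on the washers under about 10 N. By my camera measurements the left foot is about 1 mm off its washer's centre; the right foot was hidden by the gripper, so I placed it from the lid's measured angle and the even push. The judge gave no verdict back.

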